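# Run a fingertip along the pump valves

### The job

Check the sprung valves of the pump's valve plate by feel: with the fingertips follow the curved row of four valves in order, starting at the one next to the upright pipe stub, and press each lightly well down so that it springs back before you go on to the next. Follow the bead from valve to valve with the fingertips kept low, no more than 2 or 3 cm above the plate. Grasp, lift and shift nothing: the plate stays where it lies and everything else on it and around it is left alone; finish with the hand clear and all valves up.

Things in the scene. Friction and masses are not known exactly. Their poses are not given: they have to be found in the camera images.
- plate: loose round cast-iron valve plate lying flat on the table, dark, 210 mm in diameter, 24 mm thick, about 2.2 kg, nothing holds it but its weight; origin at the centre of its underside, z up. Four equal valves stand on its top face on a circle of 75 mm radius about the centre, at 0, 45, 90 and 135 degrees from the plate's +x axis towards its +y axis (neighbours 57 mm apart); a thin bright bead, 1.5 mm high, on the top face joins them. The plate may lie turned any way
- valve1_top (a point): first valve of the row, next to the pipe stub: steel mushroom cap 24 mm in diameter with a low dome. The point is the crown of the dome, 10 mm above the plate's top face (34 mm above the plate's underside) when up; it moves with the valve
- valve1 (a joint): how far valve 1 is pressed down, m: 0 up, 0.007 fully down. A spring (1.5 N at the top, 5 N fully down) brings it back up
- valve2_top (a point): second valve: steel mushroom cap 24 mm in diameter with a low dome. The point is the crown of the dome, 10 mm above the plate's top face (34 mm above the plate's underside) when up; it moves with the valve
- valve2 (a joint): how far valve 2 is pressed down, m: 0 up, 0.007 fully down. A spring (1.5 N at the top, 5 N fully down) brings it back up
- valve3_top (a point): third valve: steel mushroom cap 24 mm in diameter with a low dome. The point is the crown of the dome, 10 mm above the plate's top face (34 mm above the plate's underside) when up; it moves with the valve
- valve3 (a joint): how far valve 3 is pressed down, m: 0 up, 0.007 fully down. A spring (1.5 N at the top, 5 N fully down) brings it back up
- valve4_top (a point): fourth and last valve of the row, farthest along it from the pipe stub: steel mushroom cap 24 mm in diameter with a low dome. The point is the crown of the dome, 10 mm above the plate's top face (34 mm above the plate's underside) when up; it moves with the valve
- valve4 (a joint): how far valve 4 is pressed down, m: 0 up, 0.007 fully down. A spring (1.5 N at the top, 5 N fully down) brings it back up
- between12 (a point): point on the bead, on the plate's top face (24 mm above the underside), half-way along the arc between valve 1 and valve 2; z up from the face
- between23 (a point): point on the bead, on the plate's top face (24 mm above the underside), half-way along the arc between valve 2 and valve 3; z up from the face
- between34 (a point): point on the bead, on the plate's top face (24 mm above the underside), half-way along the arc between valve 3 and valve 4; z up from the face
- stub_top (a point): centre of the upper end of the upright steel pipe stub, fixed to the plate at -45 degrees on the same 75 mm circle, 57 mm from the first valve; 22 mm in diameter, with a 30 mm collar 10 mm high at its foot, 30 mm tall above the plate's top face
- bearing: loose ring bearing, 44 mm across, 16 mm high, lying at the middle of the plate's top face; origin at its underside. To be left alone
- nut: loose hexagon nut, 36 mm across flats, 18 mm high, lying on the plate on the side without valves; origin at its underside. To be left alone
- jar: jar with a screw cap, 72 mm across, 85 mm high, standing on the table; origin at its underside. To be left alone
- sleeve: upright steel sleeve, 48 mm across, 75 mm high, on the table; origin at its underside. To be left alone
- stages: stack of three pump stages in one piece, 100 mm across, 70 mm high, on the table; origin at its underside. To be left alone
- wrench: wrench 170 mm long lying on the table; origin at its underside. To be left alone
- screwdriver: screwdriver 180 mm long lying on the table; origin at its underside. To be left alone
- impeller: loose impeller disc, 96 mm across, 16 mm high, on the table; origin at its underside. To be left alone
Not all that is in view belongs to the job. What is shaped like the plate but purple or turquoise is not meant.

How it is judged:
By the outcome, as a careful person would: the job done as asked, in the order asked, and still so for the second after the job is handed in, with the robot touching nothing.
It also fails if it takes over 48 s, if anything falls off the work surface, if the arm or the gripper's body presses on something with over 40 N, if the wrist force passes 120 N, or if a joint passes its speed limit or range.

### The arm

A 6-joint arm with a two-finger parallel gripper is mounted at the origin on the work surface. World frame = base frame: x ahead of the robot, y to its left, z up, the work surface at z = 0. Lengths are in m, angles in rad, forces in N, time in s.
With the tool pointing down it reaches from about 0.275 to 0.75 m from the base axis. Payload 10.2 kg.
Tool frame: the origin (TCP) lies midway between the tips of the shut fingers; the grasp point (between the pads) lies 19 mm behind it (env.hold_point_z is the distance from the TCP to the grasp point, in m); z points along the fingers, y is the line along which they close (so a half turn about z gives the same grasp; the last joint's range is limited). The gripper opens to 85 mm and grips with 20 to 120 N. Pads are 22 mm wide; open, the fingers measure 114 mm over their backs; the gripper's body (76 mm by 85 mm) begins 54 mm behind the grasp point. The pads swing forward as they close: fully open they stand 13 mm farther back than shut.
Start: joints at [0.928, 0.313, 1.498, -0, 1.331, -0.223], TCP at [0.214, 0.479, 0.231] pointing down, gripper open.
Joint ranges: [-2.94, 2.94], [-0.97, 2.17], [0.19, 2.56], [-1.23, 4.37], [0.02, 3.11], [-2.88, 2.88]. Speed limits (rad/s): [2.39, 2.39, 3.01, 3.14, 3.14, 3.14].

### API

Orientations are given as a unit quaternion [x, y, z, w].
In Python, from bench import env, kinematics, monitor, eyes, job gives the robot as it stands. The module is installed in compiled form; this text tells all that it offers. Calls block until the motion is done:
- env.reach(position, orientation): joint-space move of the TCP to a pose.
- env.movel(position, velocity=0.15, frame=None, guard=None): straight line of the TCP; frame=None keeps the orientation; velocity is the mean speed in m/s. With guard (N) it stops when the force on the tool has changed by that much, and returns True; else False.
- env.set_joints(angles): joint-space move.
- env.release() and env.close_gripper(effort=None): open the fingers fully, or close them until they stop; effort is the grip in N (None keeps the last).
- env.hold(seconds).
- kinematics.ik(position, orientation): joint angles nearest the present ones, or None.
- monitor.sense(): the state.
- eyes.grab_frame(name): name is "scene" or "top" or "wrist"; returns a dict with "frame" (420x560x3 uint8, red, green, blue), "mtx" (3x3 intrinsics, pixels), "view" (4x4, takes a point from world to camera coordinates). Camera axes: x right, y down, z forward; pixel columns grow to the right and rows downward; lengths in m; the calibration is good to about 2 mm. The wrist camera is an equidistant fisheye: a pixel r from the principal point sees the ray r / f radians off the axis. A picture is of the moment at which its call begins. There is no depth.
A pose or a line that the arm cannot do raises env.MotionError and nothing moves.
- job.hand_in(): hands the job in; it is judged then, once.
The state is a dict: "clock": time; "joints": joint angles; "qvel": joint speeds; "joint_efforts": joint torques, N m; "position": TCP position; "ee_rot": TCP orientation; "contact_force": force on the tool from outside, world axes, zero at the start; "ft_torque": the same for the moment, N m; "finger_gap": opening from 0.0 (shut) to 1.0 (fully open); "gripper_force": force on a finger pad.
Only numpy, scipy, OpenCV 4.12 (cv2) and the standard library are available. Lean on these libraries where they do the work, as an engineer would, in place of code of your own. Each camera call takes 0.05 s, during which the arm holds its last target. There are 200 camera calls.

## Working session

There is one attempt and no reset: what is moved stays moved. The work goes in short steps, each a Python script; the robot and the scene stay as the last script left them, time stands still between calls to the robot, and variables do not carry over. Pictures are saved under pics/ and viewed, at most 10 in all, crops included, and the job is handed in when it is done.

```bash
mkdir -p pics; python3 - <<'E'
from bench import env, kinematics, monitor, eyes, job
import cv2,numpy as np
for n in("scene","top"):
    f=eyes.grab_frame(n); cv2.imwrite(f"pics/{n}0.png",f["frame"][:,:,::-1]); print(n,f["mtx"].tolist(),np.round(f["view"],4).tolist())
s=monitor.sense(); print(s["clock"],s["position"],s["ee_rot"],s["finger_gap"],env.hold_point_z)
E
```

```text
scene [[388.3534770681502, 0.0, 280.24628289549645], [0.0, 388.3534770681502, 216.12802981406787], [0.0, 0.0, 1.0]] [[-0.702, 0.7121, -0.006, 0.3747], [0.6172, 0.6043, -0.5039, -0.304], [-0.3552, -0.3574, -0.8637, 1.196], [0.0, 0.0, 0.0, 1.0]]
top [[421.56713484257034, 0.0, 279.41931655514867], [0.0, 421.56713484257034, 211.0208277751914], [0.0, 0.0, 1.0]] [[-0.015, -0.9999, 0.0018, -0.0002], [-0.9956, 0.0148, -0.092, 0.5059], [0.092, -0.0032, -0.9958, 1.3038], [0.0, 0.0, 0.0, 1.0]]
0.1 [0.21385029 0.4792193  0.23080563] [ 2.08363676e-01  9.78051250e-01 -5.22206225e-04 -2.42165725e-04] 0.9985872382353688 0.0187
```

View pics/scene0.png

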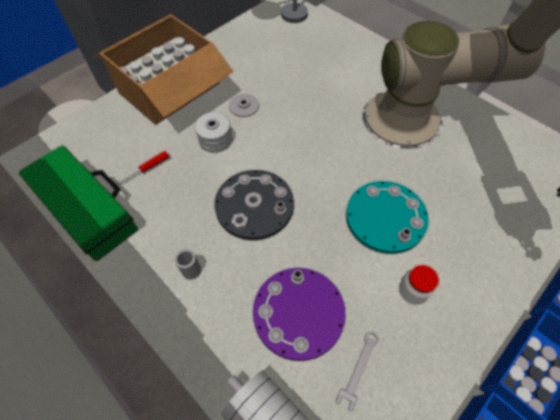

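View pics/top0.png

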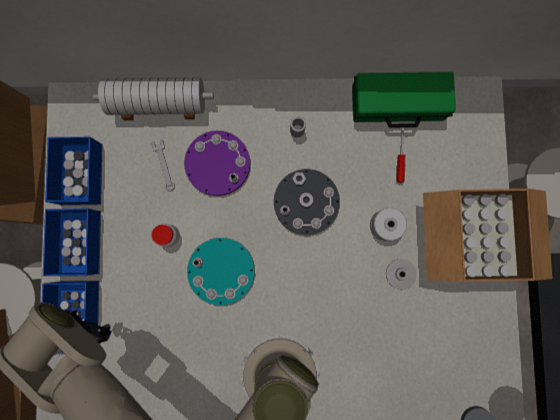

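Three plates are in the top view: dark (307,201), purple (217,163) and turquoise (221,271). The dark one fits: it is dark iron with a bearing in the middle and a nut. Its stub is at about (285,210), and the valves run counter-clockwise at (298,226), (316,223), (329,210) and (329,192). I'll compute its pose, then check it in an enlarged wrist view.

```bash
cat > h.py <<'E'
from bench import env, kinematics, monitor, eyes, job
import cv2,numpy as np
from scipy.optimize import least_squares
from scipy.spatial.transform import Rotation as R
def topix(f,P,fish=False):
    c=np.c_[P,np.ones(len(P))]@np.array(f["view"])[:3].T; K=f["mtx"]
    r=np.hypot(c[:,0],c[:,1])+1e-12; s=np.arctan2(r,c[:,2])/r if fish else 1/c[:,2]
    return np.c_[K[0,0]*c[:,0]*s+K[0,2],K[1,1]*c[:,1]*s+K[1,2]]
def pts(x,y,a):   # stub_top, v1..v4 crowns, bearing top centre
    t=a+np.radians([-45,0,45,90,135])
    return np.r_[np.c_[x+.075*np.cos(t),y+.075*np.sin(t),[.054,.034,.034,.034,.034]],[[x,y,.04]]]
def fit(f,px,x0,fish=False):
    r=least_squares(lambda p:(topix(f,pts(*p),fish)-px).ravel(),x0,loss="soft_l1")
    return r.x,np.abs(r.fun).reshape(-1,2).round(1).tolist()
def down(yaw): return (R.from_euler("z",yaw)*R.from_euler("x",np.pi)).as_quat()
E
python3 - <<'E'
from h import *
f=eyes.grab_frame("top")
px=np.array([[285,210],[298,226],[316,223],[329,210],[329,192],[306.5,200]])
p,e=fit(f,px,[.5,-.07,2.5]); print(p,e)
q=monitor.sense()["ee_rot"]; print(R.from_quat(q).as_matrix().round(2).tolist())
env.close_gripper(20)
env.reach([p[0]-.02,p[1],.2],down(np.arctan2(p[1],p[0])))
f=eyes.grab_frame("wrist"); np.save("w.npy",f,allow_pickle=True)
g=f["frame"][:,:,::-1].copy()
big=cv2.resize(g,(800,600)); 
cv2.imwrite("pics/w1.png",big)
print(topix(f,pts(*p),True).round(1).tolist(), monitor.sense()["clock"],monitor.sense()["joints"],monitor.sense()["position"],monitor.sense()["contact_force"])
E
```

```text
[ 0.53432442 -0.09349394  2.74764062] [[0.2, 0.1], [0.1, 2.5], [0.3, 0.2], [0.0, 0.1], [0.4, 0.1], [0.3, 1.0]]
[[-0.91, 0.41, -0.0], [0.41, 0.91, -0.0], [0.0, -0.0, -1.0]]
[[213.2, 216.0], [264.5, 241.5], [320.2, 232.4], [354.8, 187.3], [347.1, 129.3], [280.5, 171.1]] 3.275 [-4.02933783e-01  3.34044994e-01  1.55265503e+00  8.96775888e-05
  1.25481403e+00  1.33959844e+00] [ 0.51443234 -0.0928313   0.20007564] [0.03738992 0.21046007 0.41354995]
```

View pics/w1.png

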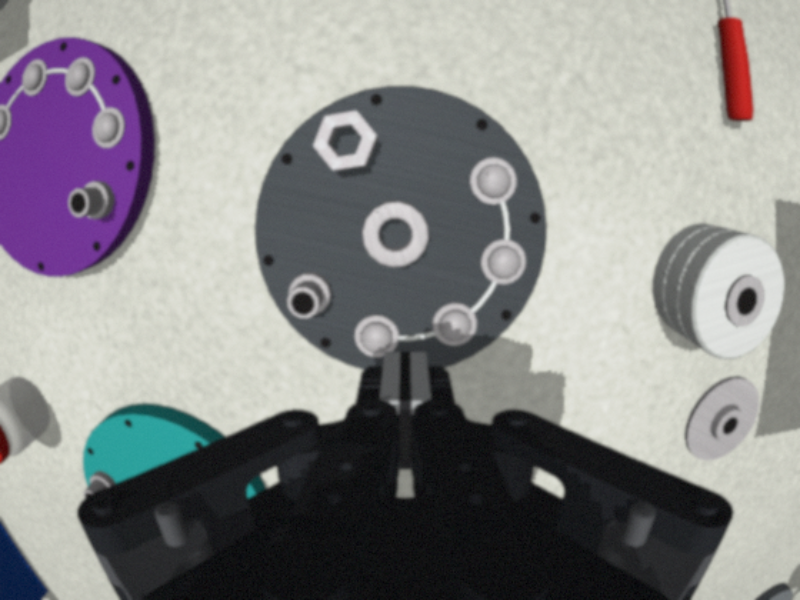

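The wrist view shows the dark plate, with the stub mouth at (302,301) in 800x600 pixels. Valves 1–4 are at (375,336), (455,324), (504,262) and (493,181), joined by the bead. The bearing is at (395,233) and the nut at (345,140) on the side without valves. This is the plate meant; I'll refit and press valve 1 first.

```bash
python3 - <<'E'
from h import *
f=np.load("w.npy",allow_pickle=True).item()
px=np.array([[302,301],[375,336],[455,324],[504,262],[493,181],[395,233]])*.7-.15
p,e=fit(f,px,[.534,-.093,2.75],True); print(p,e); 
print(topix(f,[[*monitor.sense()["position"]]],True)/.7)
np.save("p.npy",p)
P=pts(*p)[1:5]; print(P.round(4).tolist())
q=monitor.sense()["ee_rot"]
print([kinematics.ik([*v[:2],z],q) is not None for v in P for z in(.025,.05)])
E
```

```text
[ 0.54017794 -0.09234471  2.74309544] [[0.8, 0.5], [0.4, 1.3], [0.4, 0.8], [0.3, 1.2], [0.2, 2.8], [1.8, 2.3]]
[[405.19810451 377.17258098]]
[[0.4711, -0.0632, 0.034], [0.4707, -0.1206, 0.034], [0.5111, -0.1615, 0.034], [0.5685, -0.1618, 0.034]]
[True, True, True, True, True, True, True, True]
```

```bash
python3 - <<'E'
from h import *
t=eyes.grab_frame("top"); f=np.load("w.npy",allow_pickle=True).item(); sc=eyes.grab_frame("scene")
def rim(x,y): a=np.linspace(0,2*np.pi,73)[:-1]; return np.c_[x+.105*np.cos(a),y+.105*np.sin(a),0*a+.024]
for n,cam,seed in(("top0",t,(307,201)),("scene0",sc,(254,204))):
    g=cv2.imread(f"pics/{n}.png"); m=(g.max(2)<90).astype(np.uint8); m[:, :seed[0]-45]=0; m[:,seed[0]+45:]=0; m[:seed[1]-42]=0; m[seed[1]+42:]=0
    c=max(cv2.findContours(m,cv2.RETR_EXTERNAL,cv2.CHAIN_APPROX_NONE)[0],key=cv2.contourArea)
    h=cv2.convexHull(c); M=cv2.moments(h); cen=np.array([M["m10"],M["m01"]])/M["m00"]
    r=least_squares(lambda p:topix(cam,rim(*p)).mean(0)-cen,[.535,-.093]); 
    print(n,cen,cv2.boundingRect(h),r.x, np.ptp(topix(cam,rim(*r.x)),axis=0))
# wrist rim points at 800x600: left 256@y225, right 547@y225, top 86@x400
for p in([.534,-.093],[.537,-.093],[.540,-.0923]):
    w=topix(f,rim(*p),True)/.7; print(p,w.min(0),w.max(0))
E
```

```text
top0 [306.36549237 201.98694148] (274, 169, 66, 67) [ 0.53351463 -0.09312067] [66.57582403 66.17752169]
scene0 [253.92483852 204.84822862] (215, 171, 79, 69) [ 0.54441463 -0.08551005] [80.66791724 68.49041966]
[0.534, -0.093] [253.84391131  89.69891967] [547.3915807  379.69448331]
[0.537, -0.093] [252.95440466  85.53164999] [546.92448132 376.18351509]
[0.54, -0.0923] [251.17942918  81.55061995] [545.5260165  372.78968673]
```

```bash
python3 - <<'E'
from h import *
q=monitor.sense()["ee_rot"]
p=np.array([.537,-.093,2.745]); np.save("p.npy",p)
env.movel([.435,-.085,.09],velocity=.15)
f=eyes.grab_frame("wrist"); np.save("w2.npy",f,allow_pickle=True)
cv2.imwrite("pics/w2.png",cv2.resize(f["frame"][:,:,::-1],(800,600)))
print((topix(f,pts(*p),True)/.7).round(1).tolist(),monitor.sense()["position"], monitor.sense()["clock"])
V=np.array(f["view"]); print(-V[:3,:3].T@V[:3,3],V[2,:3])
E
```

```text
[[223.3, 194.0], [344.8, 263.1], [474.1, 241.5], [550.2, 137.8], [527.4, 14.1], [381.0, 92.3]] [ 0.43573105 -0.08526232  0.09063019] 4.4833
[ 0.50228804 -0.09656793  0.2334038 ] [-0.26140287  0.04494633 -0.96418275]
```

View pics/w2.png

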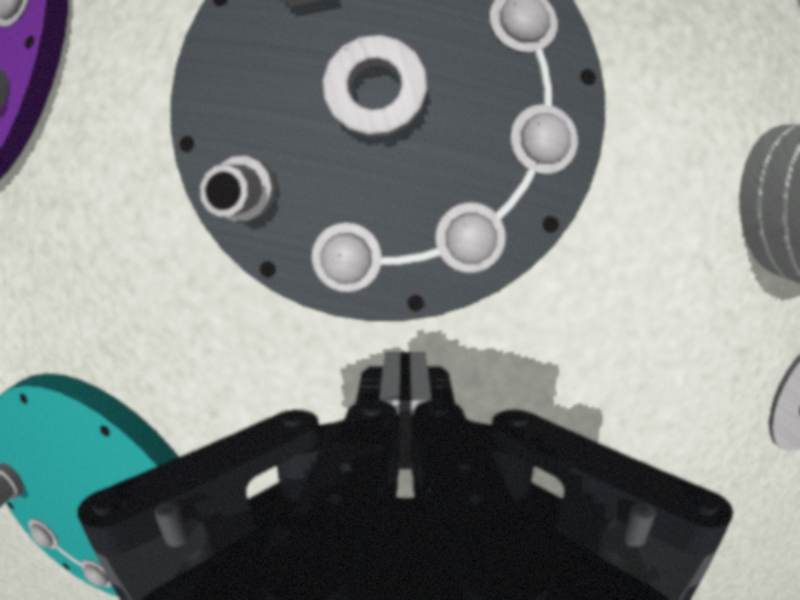

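Close view: stub mouth (222,190), valves (346,256), (470,237), (545,138) and (525,17), bearing (375,84). These lie within about 3 mm of the prediction. I'll refit and run valve 1.

```bash
cat >> h.py <<'E'
ZT=.041
def F(): return np.array(monitor.sense()["contact_force"])
def press(v):
    env.movel([*v,ZT],velocity=.06); env.hold(.2); f0=F()
    hit=env.movel([*v,.0262],velocity=.015,guard=5.5)
    s=monitor.sense(); print("press",hit,"z",round(s["position"][2],4),"xy err",(s["position"][:2]-v).round(4),"dF",(F()-f0).round(2))
    env.hold(.2); print("  held",round(monitor.sense()["position"][2],4),(F()-f0).round(2))
    env.movel([*v,ZT],velocity=.03); env.hold(.3); print("  up dF",(F()-f0).round(2),"t",round(monitor.sense()["clock"],2))
E
python3 - <<'E'
from h import *
f=np.load("w2.npy",allow_pickle=True).item()
px=np.array([[222,190],[346,256],[470,237],[545,138],[525,17],[375,84]])*.7-.15
p,e=fit(f,px,[.537,-.093,2.745],True); print(p,e); np.save("p.npy",p)
v=pts(*p)[1,:2]
env.movel([*v,.06],velocity=.12); press(v)
E
```

```text
[ 0.53903574 -0.0919303   2.73884409] [[1.7, 0.7], [3.7, 2.2], [0.2, 0.8], [1.5, 2.3], [0.0, 4.1], [2.0, 3.0]]
press True z 0.0266 xy err [ 0. -0.] dF [-0.74 -0.41  4.49]
  held 0.0266 [-1.01 -0.67  5.37]
  up dF [-0.49 -0.26 -0.4 ] t 7.81
```

Valve 1 gave about 5.4 N fully down (z 0.0266) and came back up. I'll continue along the bead at tip height z 0.041, which is 17 mm above the plate.

```bash
python3 - <<'E'
from h import *
p=np.load("p.npy"); x,y,a=(p+[.537,-.093,2.745])/2
xy=lambda d:np.array([x+.075*np.cos(a+np.radians(d)),y+.075*np.sin(a+np.radians(d))])
for k in range(3):
    for d in(11.25,22.5,33.75): env.movel([*xy(45*k+d),.040],velocity=.06)
    press(xy(45*k+45))
c=np.array([x,y]); v=xy(135)
env.movel([*v,.16],velocity=.12)
env.movel([.435,-.085,.2],velocity=.2); env.hold(.3)
f=eyes.grab_frame("wrist"); cv2.imwrite("pics/w3.png",cv2.resize(f["frame"][:,:,::-1],(800,600)))
print((topix(f,pts(x,y,a),True)/.7).round(0).tolist(),monitor.sense()["clock"])
E
```

```text
press True z 0.0266 xy err [ 0. -0.] dF [-0.58  1.17  5.62]
  held 0.0266 [-1.18  0.91  6.1 ]
  up dF [-0.01  0.43  0.53] t 11.68
press True z 0.0267 xy err [ 0.0001 -0.    ] dF [-0.63  0.82  4.83]
  held 0.0266 [0.16 0.26 6.45]
  up dF [ 0.06 -0.71  0.14] t 15.53
press True z 0.0267 xy err [ 0. -0.] dF [-1.08 -1.28  4.09]
  held 0.0267 [-0.31 -1.33  5.08]
  up dF [ 0.02 -1.43  0.29] t 19.39
[[287.0, 181.0], [364.0, 228.0], [449.0, 214.0], [500.0, 146.0], [485.0, 62.0], [388.0, 117.0]] 21.8167
```

View pics/w3.png

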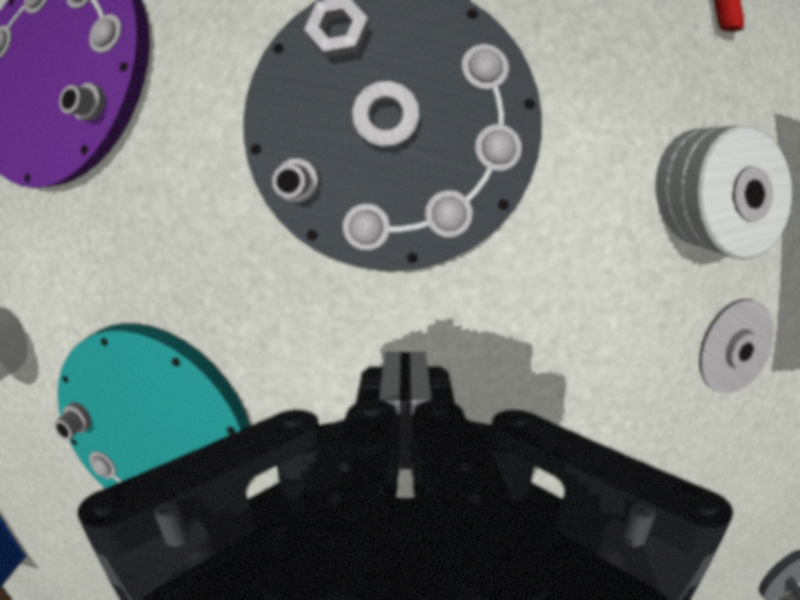

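The valves at (366,227), (449,213), (498,147) and (485,66) match the predicted pixels and look up. The bearing and nut look undisturbed, and the hand is clear.

```bash
python3 -c "
from bench import job; print(job.hand_in())"
```

```text
the job is handed in; nothing more can be done
None
```

I pressed all four valves fully down in order from the stub, at about 5–6.5 N each. Each came back up, the fingertips followed the bead about 16–17 mm above the plate, nothing else looked disturbed in the final view, and the job is handed in with the hand clear.

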